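Load an adapter plate and fit its hold-down clip

TASK

Slide the top plate of the stack sideways into the empty nest next to it until it is fully home against the end stop, without lifting it off and without disturbing the plates below. Then push the sprung clip straight down over the round bar beside the nest until its arms snap past the bar and it sits fully home, with its tongue lying over the plate. Leave everything else on the bench as it is.

Things in the scene. Friction and masses are not known exactly. Their poses are not given: they have to be found in the camera images.
- jig: Fixed grey and dark steel loading jig. Base 10 mm thick, x -110..+66, y -135..+135 mm of its origin, which lies on the bench surface. The +y half carries the stack of three plates (centre x 0, y +66 mm); the -y half is the empty nest, a block with its floor 32 mm above the bench, beginning at y +3. Plates slide along the jig's -y. On the nest's -x side a round bar lies along y.
- nest_home (a point): Where the centre of the plate's underside lies when home (jig x 0, y -62, z 32 mm); jig axes. Dark guides 5 mm high, 32 mm either side of the centre line, with a flared mouth; the end stop's face is 60 mm further in -y, 12 mm high. The top plate on the stack lies 2 mm higher than the nest floor.
- bar_mid (a point): Middle of the steel bar's axis, 31 mm above the bench, jig x -70, y -64 mm; jig axes. The bar is 30 mm in diameter, runs along the jig's y and is free for 120 mm between two posts, whose tops are 48 mm above the bench. The 10 mm base lies below it.
- plate_top: Top plate of the stack, aluminium, 60 (x) x 120 (y) x 12 mm, 0.15 to 0.3 kg. Origin: centre of its underside. It starts within about 2 mm and 0.03 rad of the stack place, 128 mm from home.
- plate_mid: Plate of the same shape, directly under the top one; must stay. Origin: centre of its underside.
- plate_low: Plate of the same shape, lowest of the stack, on the jig's stack floor; must stay. Origin: centre of its underside.
- clip: Loose black saddle clip with two sprung steel arms, 60 mm long, about 0.14 kg, standing upright on its arms. Origin: axis of its round mouth, 18.5 mm above the bench as it stands, on the bar's axis when fitted; y along the mouth, z up, x towards the tongue. Crown slab over the mouth 46 mm wide, z +15..+21 mm. Arm ends at z -18.5 mm, gap between the arm lips 21 mm.
- tongue_tip (a point): Lower edge of the end of the clip's tongue (clip x +57, z +15 mm). The tongue is 36 mm wide, with an upturned end to z +25 mm; fitted, it must point to the jig's +x and lies over the plate with 2 mm to spare.
- spool: Bystander: spool of solder wire lying flat, 63 mm across, 45 mm high; origin at its underside. Leave it.
- cutters: Bystander: side cutters lying flat, 59 x 146 x 10 mm; origin at the underside. Leave it.
- calculator: Bystander: pocket calculator lying flat, 130 x 78 x 15 mm; origin at the underside. Leave it.
- tape: Bystander: roll of tape lying flat, 86 mm across, 18 mm high; origin at the underside. Leave it.
- heat_sink: Bystander: finned heat sink, 42 x 55 x 26 mm; origin at the underside. Leave it.
- clip_grip (a point): Middle of the clip's grip rib, 33 mm above the clip's origin. The rib is 16 mm thick in the clip's x (17.4 with its ridges), 60 mm long in y and reaches z +46 mm. Fitting: the arms meet the bar with the origin about 25 mm above the bar's axis; 8 to 12 N down spreads them over the bar, then the clip snaps home with its crown on top of the bar.
There are look-alikes about, which are no part of the job. Of the things shaped like the clip, the black one is meant.

How it is judged:
On the way, in this order (a step that is already met when the one before it is completed fails the run):
1. the top plate lies fully home in the nest (horizontal distance between plate_top and nest_home below 0.006 m and z of plate_top in the frame of nest_home below 0.002 m), for 0.2 s.
2. the clip has snapped fully down over the bar (z of clip in the frame of bar_mid below 0.003 m and x of clip in the frame of bar_mid between -0.003 and 0.003 m and y of clip in the frame of bar_mid between -0.035 and 0.035 m), for 0.2 s.
At the end, for the whole second after the job is handed in: The top plate lies flat in the nest within 6 mm of home; the clip sits on the bar between the posts, its mouth within 3 mm of the bar's axis across and in height, upright within 0.2 rad, tongue over the plate; the two lower plates are within 8 mm of where they started; all at rest and released (all of step 1 and all of step 2 and z of clip in the frame of bar_mid above -0.003 m and x of tongue_tip in the frame of bar_mid above 0.045 m and angle between clip's own z axis and vertical below 0.2 rad and distance of each of plate_mid, plate_low from where it was at the start of the episode below 0.008 m and linear speed of each of plate_top, clip below 0.02 m/s); the robot touches nothing.
It fails at once if the top plate is lifted instead of slid (more than 15 mm above where it lay) (height (world z) of plate_top above 0.049 m).
It fails at once if a lower plate of the stack is moved by more than 8 mm (distance of any of plate_mid, plate_low from where it was at the start of the episode above 0.008 m).
It fails at once if a bystander on the bench is moved by more than 30 mm (distance of any of spool, cutters, calculator, tape, heat_sink from where it was at the start of the episode above 0.03 m).
It also fails if it takes over 64 s, if anything falls off the work surface, if the arm or the gripper's body presses on something with over 40 N, if the wrist force passes 120 N, or if a joint passes its speed limit or range.

ROBOT

A 7-joint arm with a two-finger parallel gripper is mounted at the origin on a cart in front of the work surface, level with it; the furniture and walls round the work are solid. World frame = base frame: x ahead of the robot, y to its left, z up, the work surface at z = 0. Lengths are in m, angles in rad, forces in N, time in s.
With the tool pointing down it reaches from about 0.425 to 0.875 m from the base axis. Payload 4.7 kg.
Tool frame: the origin (TCP) lies between the finger pads; the fingertips stand ahead of it and the grasp point (between the pads) lies 2 mm behind it (ctrl.tip_reach is the z of the fingertips in the tool frame, in m); z points along the fingers, y is the line along which they close (so a half turn about z gives the same grasp; the last joint's range is limited). The gripper opens to 87 mm and grips with 3 to 60 N. Pads are 19 mm wide; open, the fingers measure 117 mm over their backs; the gripper's body (75 mm by 190 mm) begins 51 mm behind the grasp point.
Start: joints at [-1.127, 0.321, -0.07, 1.45, 0.023, 1.371, -0.057], TCP at [0.271, 0.591, 0.24] pointing down, gripper open.
Joint ranges: [-2.86, 2.86], [-0.3, 2.09], [-1.38, 1.24], [0.06, 2.45], [-1.56, 4.7], [0.09, 2.05], [-2.69, 2.69]. Speed limits (rad/s): [2.57, 2.57, 3.14, 3.14, 3.14, 3.14, 3.14].

INTERFACE

Orientations are given as [roll, pitch, yaw] about the fixed x, y, z axes, in that order (R = Rz(yaw) Ry(pitch) Rx(roll)).
In Python, from station import status, cams, ticket, ctrl gives the robot as it stands.
- The arm moves only by the tool drive_tool, never from a script. Its argument "rows" is a list of rows, each a list of 7 numbers: the turn, a rotation vector about the tool's x, y, z in rad, then the shift along the tool's x, y, z in m, then the opening, from 0 (shut) to 1 (fully open). In form: [[wx, wy, wz, x, y, z, jaw], ...]. A call has 1 to 5 rows; each row is the pose to reach, as a shift and turn from the pose commanded when the call began, along the tool's axes at that moment; what a row does not reach only later rows make up. A row lasts 1/8 s, in which the tool goes at most 62.5 mm and 10.7 degrees, less where a joint would pass 70% of its speed; a pose out of reach is approached as far as the arm can. A call with a gripper value outside its range is refused whole. The fingers move at their own pace and stop on an object; the grip force is fixed at half the most. Time passes only in rows, so rows that repeat a pose let the fingers close. It gives the time, the measured TCP pose, the force, the opening and the grip force at its end, in the units of the state.
- status.read_state(): the state, without advancing time (a new reading comes with each control period).
- cams.read_camera(name): name is "side" or "top" or "wrist"; returns a dict with "image" (480x640x3 uint8, red, green, blue), "fx", "fy", "cx", "cy" (pixels), "origin" and "rotation" of the camera in the world. Camera axes: x right, y up, looking along -z (the intrinsics and any distortion apply to the point x, -y, -z); pixel columns grow to the right and rows downward; lengths in m; the calibration is good to about 2 mm. A picture is of the moment at which its call begins. There is no depth.
- ticket.close_job(): hands the job in; it is judged then, once.
The state is a dict: "t": time; "joint_positions": joint angles; "qvel": joint speeds; "effort": joint torques, N m; "ee_pos": TCP position; "tcp_rot": TCP orientation; "wrist_force": force on the tool from outside, world axes, zero at the start; "ft_torque": the same for the moment, N m; "gripper_width": finger opening in m; "gripper_force": force on a finger pad.
Only numpy, scipy, OpenCV 4.12 (cv2) and the standard library are available. Lean on these libraries where they do the work, as an engineer would, in place of code of your own. Each camera call takes 0.05 s, during which the arm holds its last target. There are 200 camera calls.

## Working session

There is one attempt and no reset: what is moved stays moved. The work goes in short steps, Python scripts to look and compute and a tool call to move; the robot and the scene stay as the last step left them, time stands still between calls to the robot, and variables do not carry over. Pictures are saved under pics/ and viewed, at most 10 in all, crops included, and the job is handed in when it is done.

Besides the shell and the picture viewer there is one more tool, called after "Call:" as name([rows], argument=value, ...), one row to a line, values as JSON. drive_tool: Moves the arm, as the interface text tells. Its arguments: {"type":"object","properties":{"rows":{"type":"array","items":{"type":"array","items":{"type":"number"}}}},"required":["rows"]}

```bash
ls; mkdir -p pics; python3 - <<'E'
from station import status, cams, ticket, ctrl
import cv2,numpy as np,pickle
s=status.read_state();print({k:np.round(v,3).tolist() for k,v in s.items()},ctrl.tip_reach)
d={}
for n in("top","side"):
    c=cams.read_camera(n);d[n]=c;cv2.imwrite(f"pics/{n}0.png",c["image"][:,:,::-1])
    print(n,{k:np.round(v,3).tolist() for k,v in c.items() if k!="image"})
pickle.dump(d,open("c0.pkl","wb"))
E
```

```text
pics
{'t': 0.0, 'joint_positions': [-1.127, 0.322, -0.07, 1.452, 0.023, 1.371, -0.057], 'qvel': [-0.002, -0.001, -0.001, -0.0, -0.002, -0.002, -0.002], 'effort': [0.0, -49.129, -0.404, -31.253, -0.064, 0.044, 0.0], 'ee_pos': [0.271, 0.59, 0.238], 'tcp_rot': [-3.14, 0.0, 2.712], 'wrist_force': [0.297, 0.345, 0.297], 'ft_torque': [0.007, 0.011, 0.032], 'gripper_force': 0.0, 'gripper_width': 0.087} 0.017
top {'fx': 594.166, 'fy': 594.166, 'cx': 340.434, 'cy': 248.063, 'origin': [0.248, -0.009, 1.425], 'rotation': [0.205, 0.003, -1.613]}
side {'fx': 620.743, 'fy': 620.743, 'cx': 331.927, 'cy': 237.753, 'origin': [0.549, 1.438, 0.611], 'rotation': [1.224, 0.026, 3.13]}
```

View pics/top0.png

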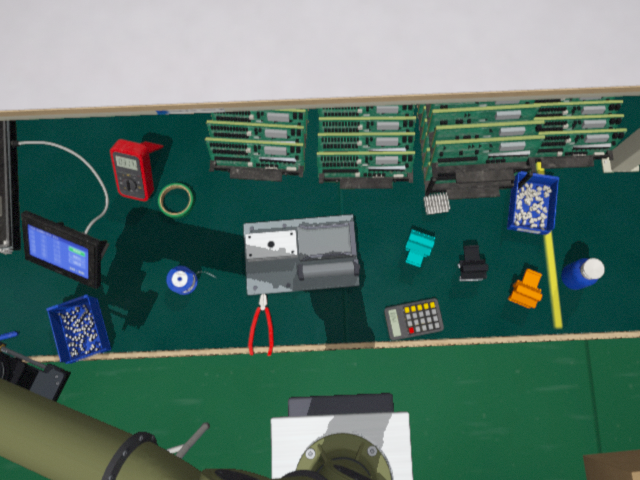

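View pics/side0.png

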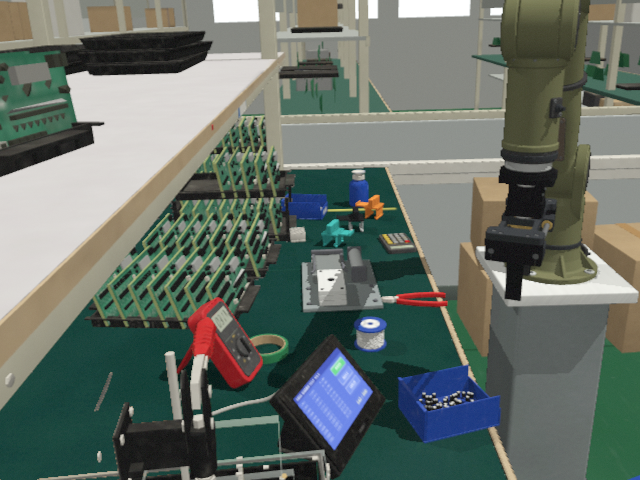

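The top picture shows the jig at about (245..358, 215..294), with the plate stack on its left (+y) half and the bar near (330,270). The black clip is at (472,262), and teal and orange look-alikes are at (420,247) and (526,288). The side view agrees. I'll zoom in next.

```bash
cat > h.py <<'E'
import numpy as np,cv2
from scipy.spatial.transform import Rotation as R
def ray(c,u,v):
    d=np.array([(u-c["cx"])/c["fx"],-(v-c["cy"])/c["fy"],-1.]); return R.from_euler("xyz",c["rotation"]).apply(d)
def atz(c,u,v,z):
    d=ray(c,u,v);o=np.array(c["origin"]);return o+d*(z-o[2])/d[2]
def proj(c,P):
    q=R.from_euler("xyz",c["rotation"]).inv().apply(np.atleast_2d(P)-np.array(c["origin"]))
    return np.c_[c["cx"]+c["fx"]*q[:,0]/-q[:,2],c["cy"]-c["fy"]*q[:,1]/-q[:,2]]
E
python3 - <<'E'
import pickle,cv2,numpy as np
from h import *
c=pickle.load(open("c0.pkl","rb"))["top"];im=c["image"][:,:,::-1]
a=cv2.resize(im[205:305,235:370],None,fx=5.8,fy=5.8,interpolation=cv2.INTER_CUBIC)[:, :783]
b=cv2.resize(im[230:295,440:505],None,fx=5.8,fy=5.8,interpolation=cv2.INTER_CUBIC)
o=cv2.resize(im[205:305,235:370],None,fx=4,fy=4,interpolation=cv2.INTER_CUBIC)
q=cv2.resize(im[230:295,443:507],None,fx=4,fy=4,interpolation=cv2.INTER_CUBIC)
w=np.zeros((400,800,3),np.uint8);w[:,:540]=o;w[:260,540:796]=q
cv2.imwrite("pics/z.png",w)
for u,v in((247,222),(354,215),(358,286),(248,294)):print(atz(c,u,v,.01))
E
```

```text
[0.61776758 0.20906546 0.01      ]
[ 0.62422859 -0.05431561  0.01      ]
[ 0.44788741 -0.05566362  0.01      ]
[0.43981311 0.20847859 0.01      ]
```

View pics/z.png

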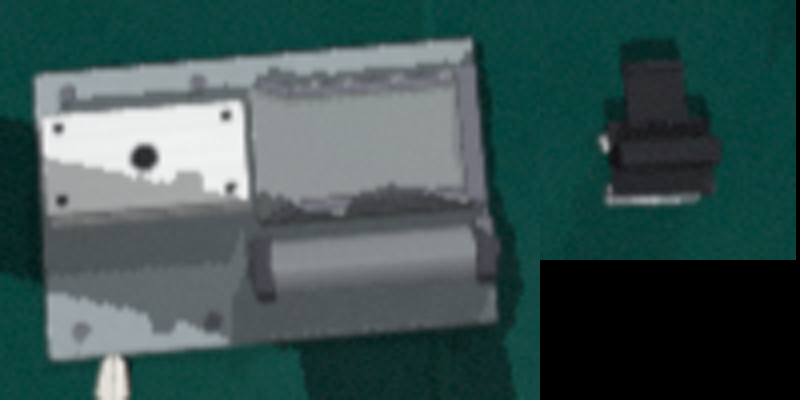

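The plate is at zoom (44..247, 100..215), about 5 mm from its stack place or less. The jig corners are clear, and the bar spans (270..478, 225..285). The clip's tongue points up in the image, towards the jig's +x, and its rib is centred near zoom (664,151). Next I fit the poses.

```bash
python3 - <<'E'
import pickle,numpy as np
from h import *
from scipy.optimize import least_squares
c=pickle.load(open("c0.pkl","rb"))["top"]
Z=lambda x,y:(235+x/4-.4,205+y/4-.4)
def fit(pts,px):
    pts=np.array(pts);px=np.array(px)
    def P(p): return np.c_[pts@np.eye(3)[:, :2]@np.array([[np.cos(p[2]),np.sin(p[2])],[-np.sin(p[2]),np.cos(p[2])]])+p[:2],pts[:,2]]
    r=least_squares(lambda p:(proj(c,P(p))-px).ravel(),[.55,.07,0]);return r.x,np.abs(r.fun).max()
print("jig",fit([(.066,.135,.01),(.066,-.135,.01),(-.11,-.135,.01),(-.11,.135,.01)],[Z(36,75),Z(472,38),Z(497,322),Z(49,358)]))
print("plate hole",atz(c,*Z(143,157),.046))
print("plate corners",[atz(c,*Z(*p),.046).round(4) for p in((43,116),(241,99),(249,198),(49,215))])
ZC=lambda x,y:(443+(x-540)/4-.4,230+y/4-.4)
for n,p in dict(ribL=(612,153),ribR=(718,150)).items():print(n,atz(c,*ZC(*p),.0645).round(4))
for n,p in dict(tL=(625,62),tR=(684,62)).items():print(n,atz(c,*ZC(*p),.0435).round(4))
E
```

```text
jig (array([0.55475162, 0.08085818, 0.03992425]), np.float64(0.3856170921071964))
plate hole [0.55247215 0.14862418 0.046     ]
plate corners [array([0.58  , 0.2077, 0.046 ]), array([0.5854, 0.0895, 0.046 ]), array([0.525 , 0.0864, 0.046 ]), array([0.5198, 0.2048, 0.046 ])]
ribL [ 0.4725 -0.2939  0.0645]
ribR [ 0.4716 -0.3554  0.0645]
tL [ 0.5303 -0.3105  0.0435]
tR [ 0.5288 -0.3455  0.0435]
```

Call:
drive_tool([
  [0, 0, 0.18, -0.05, -0.025, 0.01, 0.45],
  [0, 0, 0.36, -0.1, -0.05, 0.02, 0.45],
  [0, 0, 0.54, -0.15, -0.08, 0.04, 0.45],
  [0, 0, 0.72, -0.2, -0.105, 0.05, 0.45],
  [0, 0, 0.9, -0.25, -0.13, 0.06, 0.45],
])

```text
t: 0.72
ee_pos: [0.4446, 0.3668, 0.1788]
tcp_rot: [-3.141, 0.0, 1.806]
wrist_force: [1.1, 0.8, 1.0]
gripper_width: 0.0455
gripper_force: 0.0
```

```bash
cat >> h.py <<'E'
def go(x,y,z,yaw):
    from station import status
    s=status.read_state();T=R.from_euler("xyz",s["tcp_rot"])
    G=R.from_euler("xyz",[np.pi,0,yaw])
    print("t",round(s["t"],2),"turn",(T.inv()*G).as_rotvec().round(3),"shift",T.inv().apply(np.array([x,y,z])-s["ee_pos"]).round(4),"at",np.round(s["ee_pos"],4),np.round(s["tcp_rot"],3),"F",np.round(s["wrist_force"],1),round(s["gripper_width"],4),s["gripper_force"])
E
python3 -c "
from h import *
go(.549,.229,.12,1.611)"
```

```text
t 0.72 turn [-0.     0.     0.195] shift [-0.1583  0.0694  0.0588] at [0.4446 0.3668 0.1788] [-3.141  0.     1.806] F [1.1 0.8 1. ] 0.0455 0.0
```

Call:
drive_tool([
  [0, 0, 0.1, -0.055, 0.024, 0.02, 0.45],
  [0, 0, 0.195, -0.105, 0.047, 0.04, 0.45],
  [0, 0, 0.195, -0.158, 0.069, 0.059, 0.45],
  [0, 0, 0.195, -0.158, 0.069, 0.059, 0.45],
])

```text
t: 1.23
ee_pos: [0.5505, 0.2244, 0.1185]
tcp_rot: [-3.14, 0.005, 1.607]
wrist_force: [-0.9, -0.2, -0.3]
gripper_width: 0.039
gripper_force: 0.0
```

```bash
python3 -c "
from h import *
from station import cams
go(.549,.229,.055,1.611)
c=cams.read_camera('wrist');print({k:np.round(v,3).tolist() for k,v in c.items() if k!='image'})
cv2.imwrite('pics/w1.png',c['image'][:,:,::-1])
import pickle;pickle.dump(c,open('w1.pkl','wb'))
a=.04
for n,p in dict(c1=(.03,.126,.046),c2=(-.03,.126,.046),gl=(.032,-.1,.037),stop=(0,-.122,.044)).items():
  print(n,proj(c,[.5548+np.cos(a)*p[0]-np.sin(a)*p[1],.0809+np.sin(a)*p[0]+np.cos(a)*p[1],p[2]]))"
```

```text
t 1.23 turn [-0.002  0.005 -0.004] shift [ 0.005  -0.0012  0.0635] at [0.5505 0.2244 0.1185] [-3.14   0.005  1.607] F [-0.9 -0.2 -0.3] 0.039 0.0
{'fx': 412.002, 'fy': 412.002, 'cx': 318.76, 'cy': 239.4, 'origin': [0.549, 0.294, 0.264], 'rotation': [-0.256, 0.002, 0.037]}
c1 [[368.4731042  290.00915178]]
c2 [[262.37428649 290.23157801]]
gl [[361.29023478 577.12528815]]
stop [[317.23935818 610.38634182]]
```

View pics/w1.png

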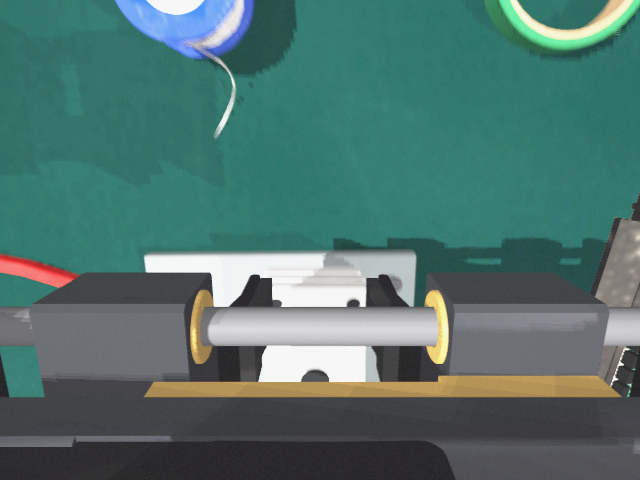

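The plate's end is at about row 285 (268..367 across), against a predicted 290, so it agrees within 3 mm. The fingers are just in front of it. I'll back off 5 mm, go down, check the height, then push.

Call:
drive_tool([
  [0, 0.005, -0.004, 0.007, 0, 0.0, 0.45],
  [0, 0.005, -0.004, 0.007, -0.001, 0.03, 0.45],
  [0, 0.005, -0.004, 0.007, -0.001, 0.055, 0.45],
  [0, 0.005, -0.004, 0.007, -0.001, 0.062, 0.45],
  [0, 0.005, -0.004, 0.007, -0.001, 0.062, 0.45],
])

```text
t: 1.9
ee_pos: [0.5469, 0.24, 0.0589]
tcp_rot: [-3.142, -0.006, 1.623]
wrist_force: [-0.0, -0.9, 0.3]
gripper_width: 0.0394
gripper_force: 0.0
```

```bash
python3 -c "
from h import *
go(.5545,.0884,.0565,1.611)"
```

```text
t 1.9 turn [-0.    -0.006  0.012] shift [-0.1518 -0.0003  0.0015] at [0.5469 0.24   0.0589] [-3.142 -0.006  1.623] F [-0.  -0.9  0.3] 0.0394 0.0
```

Call:
drive_tool([
  [0, -0.006, 0.012, 0, 0, 0.002, 0.45],
  [0, -0.006, 0.012, -0.01, 0, 0.002, 0.45],
  [0, -0.006, 0.012, -0.02, 0, 0.002, 0.45],
  [0, -0.006, 0.012, -0.024, 0, 0.002, 0.45],
  [0, -0.006, 0.012, -0.027, 0, 0.002, 0.45],
])

```text
t: 2.52
ee_pos: [0.5491, 0.2119, 0.057]
tcp_rot: [3.141, -0.0, 1.608]
wrist_force: [0.0, 3.0, 1.0]
gripper_width: 0.0392
gripper_force: 1.1
```

```bash
python3 -c "
from h import *
go(.5545,.0884,.0565,1.611)"
```

```text
t 2.52 turn [ 0.001 -0.    -0.003] shift [-0.1236  0.0008  0.0004] at [0.5491 0.2119 0.057 ] [ 3.141 -0.     1.608] F [0. 3. 1.] 0.0392 1.1378945410251617
```

Call:
drive_tool([
  [0, 0, 0, -0.012, 0, 0.0005, 0.45],
  [0, 0, 0, -0.024, 0, 0.0005, 0.45],
  [0, 0, 0, -0.036, 0, 0.0005, 0.45],
  [0, 0, 0, -0.048, 0, 0.0005, 0.45],
  [0, 0, 0, -0.06, 0.0003, 0.0005, 0.45],
])

```text
t: 3.15
ee_pos: [0.5513, 0.1507, 0.056]
tcp_rot: [-3.142, 0.001, 1.609]
wrist_force: [0.4, 1.2, 0.9]
gripper_width: 0.039
gripper_force: 1.1
```

Call:
drive_tool([
  [0, 0, 0, -0.012, 0, 0, 0.45],
  [0, 0, 0, -0.024, 0, 0, 0.45],
  [0, 0, 0, -0.036, 0, 0, 0.45],
  [0, 0, 0, -0.045, 0, 0, 0.45],
  [0, 0, 0, -0.05, 0, 0, 0.45],
])

```text
t: 3.78
ee_pos: [0.553, 0.1006, 0.0558]
tcp_rot: [-3.141, 0.001, 1.608]
wrist_force: [-1.2, 0.5, -1.8]
gripper_width: 0.0388
gripper_force: 0.4
```

```bash
python3 -c "
from h import *
from station import cams
go(.5545,.0884,.0565,1.611)
c=cams.read_camera('top');i=cv2.resize(c['image'][200:310,230:370,::-1],None,fx=5.4,fy=5.4,interpolation=2)
cv2.imwrite('pics/t2.png',i)"
```

```text
t 3.77 turn [-0.001  0.001 -0.003] shift [-0.0122  0.0011 -0.0007] at [0.553  0.1006 0.0558] [-3.141e+00  1.000e-03  1.608e+00] F [-1.2  0.5 -1.8] 0.0388 0.408449568785727
```

View pics/t2.png

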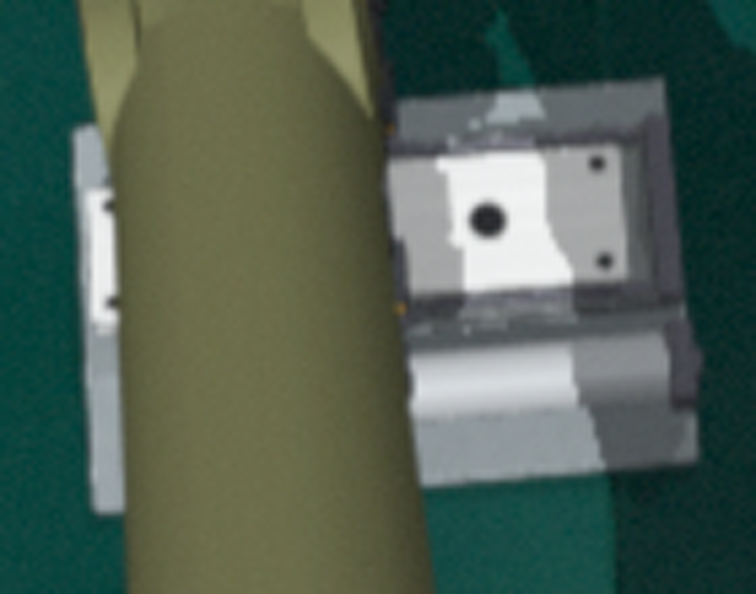

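The plate is in the guides, with its leading edge at x≈628 and the stop face at about 648, so roughly 9 mm remain. I push on slowly until there is contact.

Call:
drive_tool([
  [0, 0, 0, -0.004, 0, 0, 0.45],
  [0, 0, 0, -0.008, 0, 0, 0.45],
  [0, 0, 0, -0.01, 0, 0, 0.45],
  [0, 0, 0, -0.011, 0, 0, 0.45],
])

```text
t: 4.32
ee_pos: [0.5536, 0.0907, 0.0561]
tcp_rot: [3.142, 0.001, 1.609]
wrist_force: [0.4, 1.4, -0.6]
gripper_width: 0.0393
gripper_force: 0.4
```

Call:
drive_tool([
  [0, 0, 0, -0.001, 0, 0, 0.45],
  [0, 0, 0, -0.002, 0, 0, 0.45],
  [0, 0, 0, -0.002, 0, 0, 0.45],
])

```text
t: 4.7
ee_pos: [0.5536, 0.0894, 0.0561]
tcp_rot: [-3.142, 0.0, 1.609]
wrist_force: [-1.7, 3.7, -1.1]
gripper_width: 0.0393
gripper_force: 1.3
```

Call:
drive_tool([
  [0, 0, 0, -0.001, 0, 0, 0.45],
  [0, 0, 0, -0.002, 0, 0, 0.45],
  [0, 0, 0, -0.003, 0, 0, 0.45],
  [0, 0, 0, -0.003, 0, 0, 0.45],
])

```text
t: 5.2
ee_pos: [0.5533, 0.089, 0.0561]
tcp_rot: [-3.141, -0.003, 1.611]
wrist_force: [-0.8, 8.3, -1.4]
gripper_width: 0.0392
gripper_force: 4.0
```

Call:
drive_tool([
  [0, 0, 0, 0.012, 0, 0, 0.45],
  [0, 0, 0, 0.014, 0, -0.03, 0.45],
  [0, 0, 0, 0, 0, -0.08, 0.45],
  [0, 0, 0, -0.05, -0.01, -0.11, 0.45],
  [0, 0, 0, -0.1, -0.02, -0.12, 0.45],
])

```text
t: 5.82
ee_pos: [0.539, -0.0169, 0.1789]
tcp_rot: [3.137, 0.002, 1.609]
wrist_force: [0.3, -0.7, -0.0]
gripper_width: 0.039
gripper_force: 0.0
```

Call:
drive_tool([
  [0, 0, 0.03, -0.06, -0.015, 0, 0.45],
  [0, 0, 0.07, -0.12, -0.03, 0, 0.45],
  [0, 0, 0.07, -0.18, -0.045, 0, 0.45],
  [0, 0, 0.07, -0.24, -0.06, 0, 0.45],
  [0, 0, 0.07, -0.28, -0.07, 0, 0.45],
])

```text
t: 6.45
ee_pos: [0.4764, -0.3016, 0.1769]
tcp_rot: [-3.142, 0.004, 1.535]
wrist_force: [-0.5, 0.4, -0.2]
gripper_width: 0.0391
gripper_force: 0.0
```

```bash
python3 -c "
from h import *
from station import cams
import pickle
go(.472,-.3245,.13,1.541)
d={n:cams.read_camera(n) for n in('top','wrist')};pickle.dump(d,open('c3.pkl','wb'))
w=np.zeros((600,800,3),np.uint8)
w[:330,:420]=cv2.resize(d['top']['image'][200:310,230:370],None,fx=3,fy=3,interpolation=2)
w[240:,320:]=0
w[240:600,320:800]=cv2.resize(d['wrist']['image'],(480,360))
cv2.imwrite('pics/t3.png',w[:,:,::-1])
print(proj(d['wrist'],[[.472,-.294,.0645],[.472,-.355,.0645],[.529,-.328,.0435]])*.75+[320,240])
"
```

```text
t 6.45 turn [-0.     0.004 -0.006] shift [-0.0229 -0.0036  0.047 ] at [ 0.4764 -0.3016  0.1769] [-3.142  0.004  1.535] F [-0.5  0.4 -0.2] 0.0391 0.0
[[555.1714546  405.89683052]
 [558.17550413 471.76267715]
 [617.25289937 433.8448681 ]]
```

View pics/t3.png

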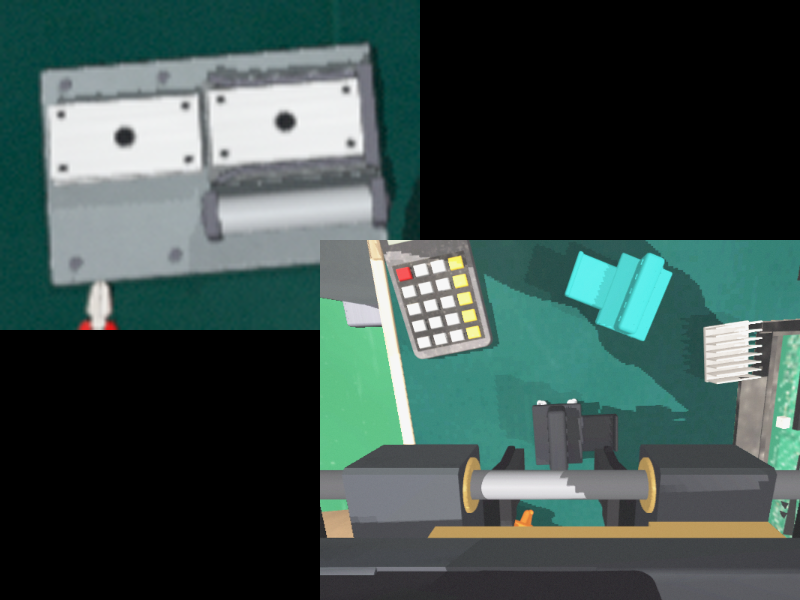

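The plate is home against the stop, and the plates below have not moved. The clip's rib, near (557,405..465), agrees with the projection. I'll descend onto it.

Call:
drive_tool([
  [0, 0.004, -0.006, -0.01, -0.002, 0.02, 0.45],
  [0, 0.004, -0.006, -0.02, -0.002, 0.05, 0.45],
  [0, 0.004, -0.006, -0.022, -0.002, 0.07, 0.45],
  [0, 0.004, -0.006, -0.022, -0.002, 0.09, 0.45],
  [0, 0.004, -0.006, -0.022, -0.002, 0.1, 0.45],
])

```text
t: 7.18
ee_pos: [0.4755, -0.3184, 0.0752]
tcp_rot: [-3.14, -0.004, 1.546]
wrist_force: [0.4, -0.7, 0.5]
gripper_width: 0.0393
gripper_force: 0.0
```

Call:
drive_tool([
  [0, 0, 0, 0, 0, 0, 0.45],
  [0, 0, 0, 0, 0, 0.002, 0.45],
])

```text
t: 7.42
ee_pos: [0.4764, -0.3196, 0.0753]
tcp_rot: [3.14, -0.002, 1.545]
wrist_force: [0.2, 0.0, -0.6]
gripper_width: 0.0392
gripper_force: 0.0
```

```bash
python3 -c "
from h import *
go(.472,-.3245,.0595,1.541)"
```

```text
t 7.42 turn [ 0.002 -0.002  0.004] shift [-0.005  -0.0043  0.0158] at [ 0.4764 -0.3196  0.0753] [ 3.140e+00 -2.000e-03  1.545e+00] F [ 0.2  0.  -0.6] 0.0392 0.0
```

Call:
drive_tool([
  [0, 0, 0, -0.004, -0.002, 0.008, 0.45],
  [0, 0, 0, -0.005, -0.002, 0.015, 0.45],
  [0, 0, 0, -0.005, -0.002, 0.015, 0.45],
])

```text
t: 7.8
ee_pos: [0.4729, -0.3242, 0.0587]
tcp_rot: [-3.14, -0.004, 1.544]
wrist_force: [0.9, 1.5, -0.3]
gripper_width: 0.0391
gripper_force: 0.0
```

Call:
drive_tool([
  [0, 0, 0, 0, 0, 0, 0.0],
  [0, 0, 0, 0, 0, 0, 0.0],
  [0, 0, 0, 0, 0, 0, 0.0],
  [0, 0, 0, 0, 0, 0, 0.0],
  [0, 0, 0, 0, 0, 0, 0.0],
])

```text
t: 8.43
ee_pos: [0.4736, -0.3242, 0.0596]
tcp_rot: [3.141, -0.003, 1.545]
wrist_force: [-1.1, -0.7, 1.0]
gripper_width: 0.0157
gripper_force: 29.9
```

Call:
drive_tool([
  [0, 0, 0, 0, 0, 0, 0.0],
  [0, 0, 0, 0, 0, 0, 0.0],
])

```text
t: 8.68
ee_pos: [0.4736, -0.3242, 0.0596]
tcp_rot: [3.141, -0.003, 1.545]
wrist_force: [-0.1, 0.2, 1.9]
gripper_width: 0.0156
gripper_force: 29.9
```

Call:
drive_tool([
  [0, 0, 0, 0, 0, -0.03, 0],
  [0, 0, 0, 0, 0, -0.07, 0],
  [0, 0, 0, 0.02, 0, -0.11, 0],
  [0, 0, 0, 0.07, 0.001, -0.11, 0],
  [0, 0, 0, 0.12, 0.002, -0.11, 0],
])

```text
t: 9.3
ee_pos: [0.4786, -0.2037, 0.1701]
tcp_rot: [3.14, -0.003, 1.543]
wrist_force: [1.0, 0.3, -1.1]
gripper_width: 0.0158
gripper_force: 29.9
```

Call:
drive_tool([
  [0, 0, -0.015, 0.05, 0.001, 0, 0],
  [0, 0, -0.03, 0.1, 0.002, 0, 0],
  [0, 0, -0.05, 0.15, 0.002, 0, 0],
  [0, 0, -0.066, 0.195, 0.003, 0, 0],
  [0, 0, -0.066, 0.218, 0.003, 0, 0],
])

```text
t: 9.93
ee_pos: [0.4868, 0.0161, 0.1701]
tcp_rot: [-3.141, -0.004, 1.614]
wrist_force: [0.7, -0.1, -0.8]
gripper_width: 0.0158
gripper_force: 29.9
```

Call:
drive_tool([
  [0, 0, 0, 0, 0, 0.02, 0],
  [0, 0, 0, 0, 0, 0.035, 0],
  [0, 0, 0, 0, 0, 0.035, 0],
])

```text
t: 10.3
ee_pos: [0.486, 0.0126, 0.1339]
tcp_rot: [-3.139, -0.002, 1.61]
wrist_force: [-0.5, -0.9, -1.2]
gripper_width: 0.0157
gripper_force: 29.9
```

```bash
python3 -c "
from h import *
from station import cams
import pickle
go(.4874,.014,.105,1.611)
d={n:cams.read_camera(n) for n in('side','wrist')};t=pickle.load(open('c3.pkl','rb'))['top']
pickle.dump(d,open('c4.pkl','wb'))
print('hole',proj(t,[.5548+.062*.04,.0809-.062,.044]),'seen 324.8 240.1')
w=np.zeros((600,800,3),np.uint8)
w[:,:400]=cv2.resize(d['side']['image'][220:340,300:380],(400,600),interpolation=2)
w[:300,400:]=cv2.resize(d['wrist']['image'],(400,300))
t=t['image']
w[300:,400:]=cv2.resize(t[250:295,290:370],(400,225),interpolation=2)[:300] if 0 else np.vstack([cv2.resize(t[250:295,290:370],(400,225),interpolation=2),np.zeros((75,400,3),np.uint8)])
cv2.imwrite('pics/t4.png',w[:,:,::-1])
a=.04
J=lambda p:[.5548+np.cos(a)*p[0]-np.sin(a)*p[1],.0809+np.sin(a)*p[0]+np.cos(a)*p[1],p[2]]
t=pickle.load(open('c3.pkl','rb'))['top']
# bar silhouette edges in top view at both ends
o=np.array(t['origin'])
for y in(-.01,-.118):
  P=np.array([J((-.07+.015*np.cos(k),y,.031+.015*np.sin(k))) for k in np.linspace(0,np.pi,37)]);q=(proj(t,P)-[290,250])*5+[400,300]
  print(y,q[q[:,1].argmin()].round(1),q[q[:,1].argmax()].round(1))
print('side bar/arm',(proj(d['side'],[J((-.07,-.004,.046)),J((-.07,-.004,.031)),J((-.055,-.004,.031)),J((-.085,-.004,.031))])-[300,220])*5)
"
```

```text
t 10.3 turn [-0.003 -0.002 -0.001] shift [0.0013 0.0015 0.0289] at [0.486  0.0126 0.1339] [-3.139e+00 -2.000e-03  1.610e+00] F [-0.5 -0.9 -1.2] 0.0157 29.910925109870732
hole [[324.87835697 239.77550761]] seen 324.8 240.1
-0.01 [474.8 375.4] [479.6 438. ]
-0.118 [701.1 357. ] [706.4 419.4]
side bar/arm [[290.27483773 227.54397515]
 [290.63426884 256.63587098]
 [259.27163172 258.02110011]
 [321.97141239 255.25176786]]
```

View pics/t4.png

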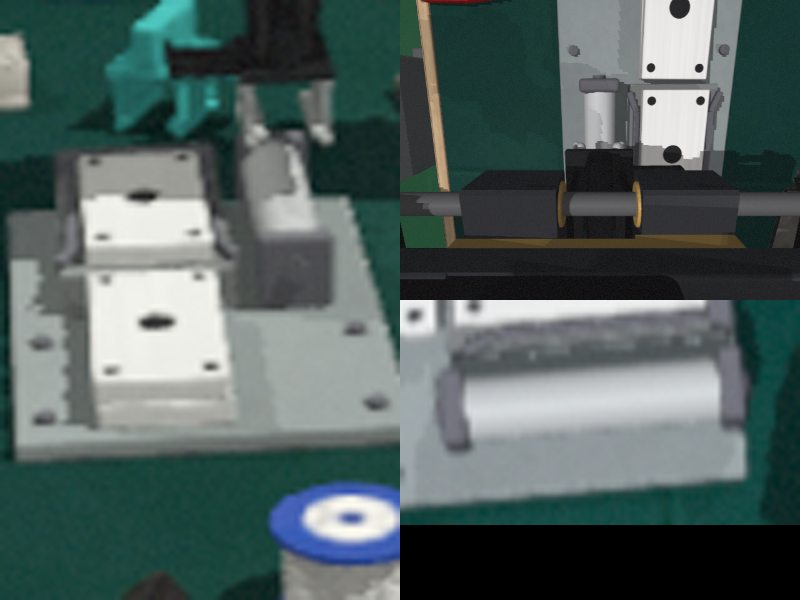

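The clip hangs upright with its arms straddling the bar and its tongue towards the plate. The bar edges (470,380..438) and (720,360..420) match the projection within about 1 mm. Now I press it down.

Call:
drive_tool([
  [0, 0, 0, 0.001, 0.0014, 0.01, 0],
  [0, 0, 0, 0.001, 0.0014, 0.02, 0],
  [0, 0, 0, 0.001, 0.0014, 0.03, 0],
  [0, 0, 0, 0.001, 0.0014, 0.034, 0],
  [0, 0, 0, 0.001, 0.0014, 0.036, 0],
])

```text
t: 11.02
ee_pos: [0.4885, 0.0144, 0.0991]
tcp_rot: [-3.141, -0.003, 1.611]
wrist_force: [1.0, -0.6, -1.1]
gripper_width: 0.0155
gripper_force: 29.9
```

Call:
drive_tool([
  [0, 0, 0, 0, 0, 0.002, 0],
  [0, 0, 0, 0, 0, 0.004, 0],
])

```text
t: 11.28
ee_pos: [0.4881, 0.0144, 0.0958]
tcp_rot: [-3.14, -0.003, 1.611]
wrist_force: [-4.8, -0.3, 4.6]
gripper_width: 0.0161
gripper_force: 30.0
```

Call:
drive_tool([
  [0, 0, 0, 0, -0.001, 0, 0],
  [0, 0, 0, 0, -0.0015, 0.001, 0],
  [0, 0, 0, 0, -0.0015, 0.002, 0],
])

```text
t: 11.65
ee_pos: [0.4877, 0.0144, 0.0944]
tcp_rot: [3.14, -0.003, 1.611]
wrist_force: [-3.3, 0.0, 7.7]
gripper_width: 0.0157
gripper_force: 29.9
```

Call:
drive_tool([
  [0, 0, 0, 0, -0.001, 0.002, 0],
  [0, 0, 0, 0, -0.001, 0.004, 0],
  [0, 0, 0, 0, -0.001, 0.006, 0],
  [0, 0, 0, 0, -0.001, 0.008, 0],
])

```text
t: 12.15
ee_pos: [0.4874, 0.0145, 0.0866]
tcp_rot: [3.138, -0.004, 1.611]
wrist_force: [-2.4, 0.2, 5.3]
gripper_width: 0.0158
gripper_force: 29.9
```

Call:
drive_tool([
  [0, 0, 0, 0, -0.0005, 0.003, 0],
  [0, 0, 0, 0, -0.0005, 0.006, 0],
  [0, 0, 0, 0, -0.0005, 0.009, 0],
  [0, 0, 0, 0, -0.0005, 0.012, 0],
  [0, 0, 0, 0, -0.0005, 0.015, 0],
])

```text
t: 12.78
ee_pos: [0.486, 0.0144, 0.0718]
tcp_rot: [3.141, -0.003, 1.611]
wrist_force: [-8.7, -0.2, 27.0]
gripper_width: 0.016
gripper_force: 29.9
```

Call:
drive_tool([
  [0, 0, 0, 0, 0, 0.001, 0],
  [0, 0, 0, 0, 0, 0.002, 0],
])

```text
t: 13.02
ee_pos: [0.4861, 0.0144, 0.0718]
tcp_rot: [-3.141, -0.004, 1.611]
wrist_force: [-11.8, -1.1, 31.6]
gripper_width: 0.0158
gripper_force: 29.9
```

The clip is seated: the TCP stalls at 0.0718 with a sharp rise in force, against 0.072 expected. I release it and rise.

Call:
drive_tool([
  [0, 0, 0, 0, 0.001, -0.002, 0],
  [0, 0, 0, 0, 0.001, -0.002, 0.4],
  [0, 0, 0, 0, 0.001, -0.002, 0.4],
  [0, 0, 0, 0, 0.001, -0.002, 0.4],
  [0, 0, 0, 0, 0.001, -0.002, 0.4],
])

```text
t: 13.65
ee_pos: [0.4864, 0.0144, 0.0702]
tcp_rot: [-3.141, -0.003, 1.611]
wrist_force: [-0.1, -0.1, -0.0]
gripper_width: 0.0345
gripper_force: 0.0
```

Call:
drive_tool([
  [0, 0, 0, 0, 0, -0.01, 0.4],
  [0, 0, 0, 0, 0, -0.03, 0.4],
  [0, 0, 0, 0, 0, -0.06, 0.4],
  [0, 0, 0, 0, 0, -0.11, 0.4],
  [0, 0, 0, 0, 0, -0.15, 0.4],
])

```text
t: 14.28
ee_pos: [0.4869, 0.0138, 0.2231]
tcp_rot: [3.139, -0.003, 1.611]
wrist_force: [0.1, -0.2, 0.0]
gripper_width: 0.0345
gripper_force: 0.0
```

Call:
drive_tool([
  [0, 0, 0, -0.05, 0, 0, 0.4],
  [0, 0, 0, -0.11, 0, 0, 0.4],
  [0, 0, 0, -0.17, 0, 0, 0.4],
  [0, 0, 0, -0.22, 0, 0, 0.4],
  [0, 0, 0, -0.22, 0, 0, 0.4],
])

```text
t: 14.9
ee_pos: [0.4943, -0.211, 0.2207]
tcp_rot: [3.141, -0.001, 1.602]
wrist_force: [0.1, 1.2, -0.5]
gripper_width: 0.035
gripper_force: 0.0
```

```bash
python3 -c "
from h import *
from station import cams
go(.4874,.014,.105,1.611)
s=cams.read_camera('side');t=cams.read_camera('top')
w=np.zeros((480,800,3),np.uint8)
w[:,:360]=cv2.resize(s['image'][230:330,300:375],(360,480),interpolation=2)
w[:330,380:800]=cv2.resize(t['image'][200:310,230:370],None,fx=3,fy=3,interpolation=2)
cv2.imwrite('pics/t5.png',w[:,:,::-1])
a=.04
J=lambda p:[.5548+np.cos(a)*p[0]-np.sin(a)*p[1],.0809+np.sin(a)*p[0]+np.cos(a)*p[1],p[2]]
P=[J((-.07,-.034,.077)),J((-.07,-.094,.077)),J((-.013,-.064,.056))]
print((proj(t,P)-[230,200])*3+[380,0],(proj(s,P)-[300,230])*4.8)
"
```

```text
t 14.9 turn [ 0.001 -0.001 -0.009] shift [2.251e-01 2.000e-04 1.158e-01] at [ 0.4943 -0.211   0.2207] [ 3.141e+00 -1.000e-03  1.602e+00] F [ 0.1  1.2 -0.5] 0.035 0.0
[[633.96957006 201.67418405]
 [711.88832937 195.31321998]
 [667.94397249 131.90333147]] [[272.47745578  90.42305893]
 [262.1428944   49.42208701]
 [156.77171298 112.65339612]]
```

View pics/t5.png

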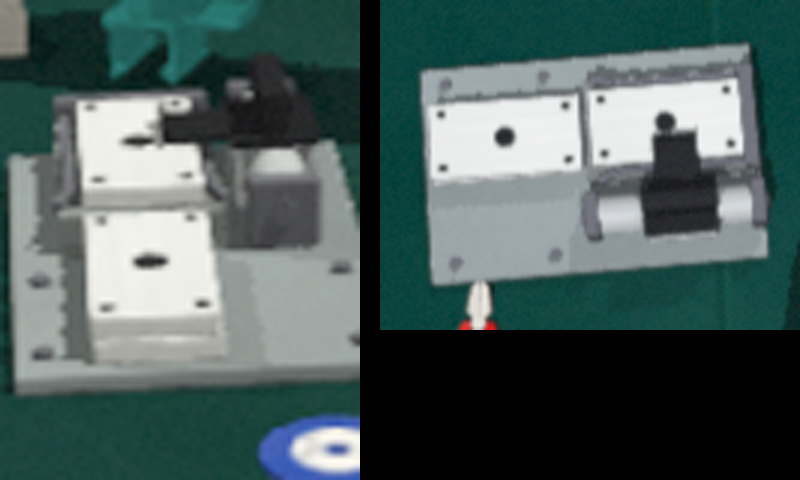

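The clip sits on the bar with its tongue end at (673,132) against a predicted (668,132). The plate is still home and the tool is clear.

```bash
python3 -c "
from station import ticket
print(ticket.close_job())"
```

```text
the job is handed in; nothing more can be done
None
```

The job is handed in: the top plate is home against the end stop and the black clip is snapped fully down on the bar with its tongue over the plate. The last pictures showed nothing else on the jig moved, but the hand-in returned no verdict.

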